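Free the seized latch of the ring case and take off its lid

ROBOT

A 6-joint arm with a two-finger parallel gripper is mounted at the origin on the work surface. World frame = base frame: x ahead of the robot, y to its left, z up, the work surface at z = 0. Lengths are in m, angles in rad, forces in N, time in s.
With the tool pointing down it reaches from about 0.375 to 0.975 m from the base axis. Payload 3.8 kg.
Tool frame: the origin (TCP) lies where the fingers leave the gripper's body, on its centre line; the fingertips stand 64 mm ahead of it and the grasp point (between the pads) lies 45 mm ahead of it; z points along the fingers, y is the line along which they close (so a half turn about z gives the same grasp; the last joint's range is limited). The gripper opens to 88 mm and grips with 3 to 60 N. Pads are 18 mm wide; open, the fingers measure 123 mm over their backs; the gripper's body (75 mm by 187 mm) begins 45 mm behind the grasp point.
Start: joints at [-1.166, 0.264, 1.604, -0, 1.274, -0.037], TCP at [0.289, -0.61, 0.303] pointing down, gripper open.
Joint ranges: [-2.63, 2.63], [-0.94, 2.18], [0.31, 2.57], [-1.31, 4.45], [0, 2.66], [-2.55, 2.55]. Speed limits (rad/s): [2.57, 2.57, 3.14, 3.14, 3.14, 3.14].

INTERFACE

Orientations are given as a unit quaternion [x, y, z, w].
In Python, from bench import env gives the robot as it stands.
- The arm moves only by the shell command python3 -m pendant 'ROWS' [FORCE]. ROWS is text: rows parted by semicolons, each of 5 numbers parted by spaces: the shift along the tool's x, y, z in cm, then the turn about the tool's z in degrees, then the closure, from -1 (fully open) to 1 (shut). A call has exactly 5 rows; each row is the pose to reach, as a shift and turn from the pose commanded when the call began, along the tool's axes at that moment; what a row does not reach only later rows make up. A row lasts 1/8 s, in which the tool goes at most 62.5 mm and 10.7 degrees, less where a joint would pass 70% of its speed; a pose out of reach is approached as far as the arm can. A call with a gripper value outside its range is refused whole. The fingers move at their own pace and stop on an object; FORCE is the grip in N (left out, the last holds). Time passes only in rows, so rows that repeat a pose let the fingers close, or fill a call up. It gives the time, the measured TCP pose, the force, the opening and the grip force at its end, in the units of the state.
- env.observe(): the state, without advancing time (a new reading comes with each control period).
- env.grab_frame(name): name is "scene" or "top" or "wrist"; returns a dict with "frame" (420x560x3 uint8, blue, green, red), "mtx" (3x3 intrinsics, pixels), "R" (3x3) and "t" (3): a world point X has camera coordinates R X + t; the wrist camera has in their place "tool_from_camera" (4x4, takes a point from camera to tool coordinates, whose origin is the TCP and whose axes are the flange's). Camera axes: x right, y down, z forward; pixel columns grow to the right and rows downward; lengths in m; the calibration is good to about 2 mm. A picture is of the moment at which its call begins: read the wrist's pose just before it. There is no depth.
- env.sign_off(): hands the job in; it is judged then, once.
The state is a dict: "time": time; "joint_pos": joint angles; "qvel": joint speeds; "effort": joint torques, N m; "position": TCP position; "tcp_rot": TCP orientation; "wrist_force": force on the tool from outside, world axes, zero at the start; "wrist_torque": the same for the moment, N m; "gripper_width": finger opening in m; "grasp_force": force on a finger pad.
Only numpy, scipy, OpenCV 4.12 (cv2) and the standard library are available. Lean on these libraries where they do the work, as an engineer would, in place of code of your own. Each camera call takes 0.05 s, during which the arm holds its last target. There are 200 camera calls.

TASK

The latch knob in front of the wooden ring case on the jewellery stall has seized: grip it hard and break it loose with a short firm twist anticlockwise (seen from above), then ease your grip and turn it lightly on until its tongue rests against the stop pin, without wrenching it against the pin. Then lift the case's lid off by its handle and set it down gently, flat and right way up, on the middle of the grey felt pad, leaving the latch at its stop and the other things where they stand.

Things in the scene. Friction and masses are not known exactly. Their poses are not given: they have to be found in the camera images.
- case: fixed dark wooden ring case, an open box 130 (x) x 150 (y) x 50 mm high with 6 mm walls; origin at the centre of its underside on the table, z up; its -x side roughly faces the robot and has the latch post, whose axis stands 87 mm from the origin towards -x
- latch: steel latch on a vertical axis: tongue 12 mm wide, 6 thick, 40 long from the axis along +x, round knob above. Origin on the axis, at the tongue's underside, 58 mm above the table. Starts along the case's +x, over the lid's edge; turns only anticlockwise (+z). Seized: resists with up to 0.3 N m, lets go 0.4 rad on and may jump to 0.9 rad if loosely held (springs back if let go before); then free, drag 0.05 N m.
- latch_grip (a point): centre of the round knob, on the latch's axis, 90 mm above the table; axes as the latch. The knob is dark ribbed steel, 32 mm across and 28 mm high (76 to 104 mm above the table), graspable from any side; the tongue's upper face is 26 mm below this point. Below some 20 N the fingers slip on the seized knob: grip with some 30 N to break it loose, then with 5 to 8 N, so that they slip at the stop.
- stop: steel arm under the tongue that carries the stop pin; it stays put, but is set differently each time. Origin on the latch's axis, 46 mm above the table. Its x axis is where the latch's x axis points when the tongue rests against the pin: 1.3 to 1.75 rad anticlockwise of the latch's start. The pin bears at most 9 N from the tongue (0.25 N m at the knob).
- stop_pin (a point): centre of the top of the stop pin, 8 mm across, 30 mm from the latch's axis, its top 63 mm above the table (1 mm below the tongue's upper face); the tongue's side comes to rest against it
- lid_grip (a point): centre of the handle of the loose lid (0.25 to 0.46 kg), 81 mm above the table when on the case; z up. The handle is a steel bar 46 (lid's x) x 14 (y) x 22 mm high, amid a dark wooden plate 130 x 150 x 6 mm whose top is 25 mm below this point. A plug under the plate sits 10 mm deep in the case with 3 mm of play all round; its underside is 41 mm below this point.
- pad: grey felt-covered pad fixed on the table, 200 x 200 x 5 mm; origin at the centre of its underside, so its top is 5 mm above this. With the lid resting on it, the handle's centre is 46 mm above this origin.
- vial_a: small clear vial with a white cap, 24 mm across, 52 mm high, standing by the case; a bystander, origin at its underside
- vial_b: as vial_a; a bystander, origin at its underside
- vial_c: as vial_a; a bystander, origin at its underside
- cone: white ceramic ring cone, 44 mm across, 68 mm high, standing by the case; a bystander, origin at its underside
- bangle: brass bangle, 68 mm across, 10 mm high, lying by the pad; a bystander, origin at its underside
- loupe: folding loupe, 34 x 80 x 14 mm, lying by the pad; a bystander, origin at its underside
- bowl: small terracotta bowl, 66 mm across, 28 mm high, by the pad; a bystander, origin at its underside
Not all that is in view belongs to the job. Leave any green look-alike of the case alone.

How it is judged:
By the outcome, as a careful person would: the job done as asked, in the order asked, and still so for the second after the job is handed in, with the robot touching nothing.
It also fails if it takes over 72 s, if anything falls off the work surface, if the arm or the gripper's body presses on something with over 40 N, if the wrist force passes 120 N, or if a joint passes its speed limit or range.

## Working session

There is one attempt and no reset: what is moved stays moved. The work goes in short steps, Python scripts to look and compute and a shell command to move; the robot and the scene stay as the last step left them, time stands still between calls to the robot, and variables do not carry over. Pictures are saved under pics/ and viewed, at most 14 in all, crops included, and the job is handed in when it is done.

```bash
mkdir -p pics; ls; python3 - <<'E'
from bench import env
import cv2
s=env.observe();print({k:s[k] for k in('time','position','tcp_rot','gripper_width','wrist_force')})
for n in('scene','top'):
    f=env.grab_frame(n);cv2.imwrite(f'pics/{n}0.png',f['frame']);print(n,f['mtx'],f['R'],f['t'])
f=env.grab_frame('wrist');print(f['mtx'],f['tool_from_camera'])
E
```

```text
pics
{'time': 0.0, 'position': array([ 0.28839768, -0.6096651 ,  0.30141146]), 'tcp_rot': array([ 9.75692612e-01,  2.19140940e-01, -2.12647349e-04, -1.06288255e-03]), 'gripper_width': 0.08820672416283899, 'wrist_force': array([0.44079759, 1.02662431, 0.8749154 ])}
scene [[488.07886098   0.         276.69994084]
 [  0.         488.07886098 215.11138132]
 [  0.           0.           1.        ]] [[-0.70325007  0.71090583 -0.00722777]
 [ 0.47527779  0.46255016 -0.74843729]
 [-0.52872522 -0.52977378 -0.66316618]] [ 0.29933867 -0.24340228  1.62616008]
top [[406.85146034   0.         270.53261244]
 [  0.         406.85146034 212.35190389]
 [  0.           0.           1.        ]] [[-0.02240608 -0.99951506  0.02162448]
 [-0.98177948  0.01791566 -0.18917736]
 [ 0.1886982  -0.0254692  -0.9817048 ]] [0.07613325 0.54079853 1.13440824]
[[340.99113343   0.         277.80679469]
 [  0.         340.99113343 210.95152674]
 [  0.           0.           1.        ]] [[ 4.86908456e-04 -9.67420905e-01 -2.53172975e-01  6.42818594e-02]
 [ 9.99999510e-01  6.89377394e-04 -7.11015403e-04  3.38709038e-04]
 [ 8.62382891e-04 -2.53172505e-01  9.67420766e-01 -8.26666804e-02]
 [ 0.00000000e+00  0.00000000e+00  0.00000000e+00  1.00000000e+00]]
```

View pics/top0.png

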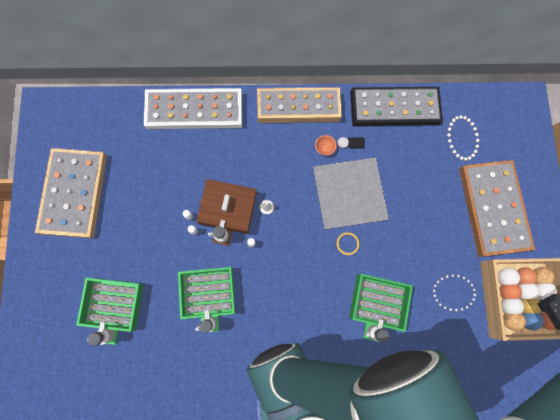

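View pics/scene0.png

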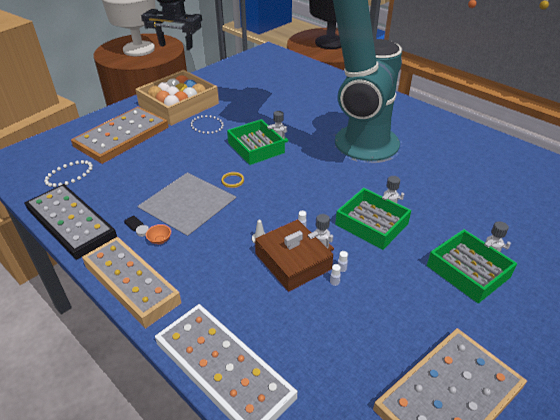

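The top view shows the case lid at about (227,205), its handle at (227,203), the knob at (221,236), the pad at (351,193), vials at (188,214), (193,230) and (251,243), and the cone at (267,207). The green trays are decoys. Next I turn these pixels into positions.

```bash
cat > h.py <<'E'
from bench import env
import cv2, numpy as np
from scipy.spatial.transform import Rotation as Ro
def cam(n):
    s=env.observe(); f=env.grab_frame(n)
    if n=='wrist':
        T=np.eye(4);T[:3,:3]=Ro.from_quat(s['tcp_rot']).as_matrix();T[:3,3]=s['position']
        W=T@f['tool_from_camera']; f['Rc'],f['c']=W[:3,:3],W[:3,3]
    else: f['Rc']=f['R'].T; f['c']=-f['R'].T@f['t']
    return f
def ray(f,p,z):
    d=f['Rc']@np.linalg.solve(f['mtx'],[p[0],p[1],1]); return f['c']+d*(z-f['c'][2])/d[2]
def px(f,X):
    q=f['mtx']@(f['Rc'].T@(np.asarray(X)-f['c'])); return q[:2]/q[2]
def plan(target_grasp,yaw_y):
    """shift in cm (tool axes) & turn deg from the current pose; yaw_y: wanted world angle of the tool y axis (mod pi)"""
    s=env.observe();R=Ro.from_quat(s['tcp_rot']).as_matrix()
    g=s['position']+R@[0,0,.045]
    d=R.T@(np.asarray(target_grasp)-g)*100
    cur=np.arctan2(R[1,1],R[0,1]); t=-(yaw_y-cur)  # tool down: +tool z turn = -world yaw
    t=(t+np.pi/2)%np.pi-np.pi/2
    print('shift cm',d.round(2),'turn',np.degrees(t).round(1),'cur yaw y',np.degrees(cur).round(1),'j6',s['joint_pos'][5].round(3),'g',g.round(4))
E
python3 - <<'E'
from h import *
f=cam('top');im=f['frame']
hsv=cv2.cvtColor(im,cv2.COLOR_BGR2HSV)
def big(m,box):
    x0,y0,x1,y1=box;M=np.zeros_like(m);M[y0:y1,x0:x1]=m[y0:y1,x0:x1]
    M=cv2.morphologyEx(M,cv2.MORPH_OPEN,np.ones((3,3)))
    return max(cv2.findContours(M,0,2)[0],key=cv2.contourArea)
for nm,m,box,z in(('pad',((hsv[...,1]<60)*255).astype('uint8'),(308,155,395,232),.005),
   ('lid',(((hsv[...,0]<15)&(hsv[...,1]>90))*255).astype('uint8'),(195,175,262,232),.056)):
    c=big(m,box);r=cv2.minAreaRect(c);b=cv2.boxPoints(r)
    P=np.array([ray(f,p,z)[:2] for p in b]);print(nm,r,P.round(4).tolist(),P.mean(0).round(4))
    for i in range(4):
        e=P[(i+1)%4]-P[i];print(np.linalg.norm(e).round(3),np.degrees(np.arctan2(e[1],e[0])).round(1))
for p,z in(((221,232),.104),((227,203),.092),((188,214),.052),((193,230),.052),((251,243),.052),((267,207),.03)):print(p,ray(f,p,z).round(3))
v=im[170:260,175:285];cv2.imwrite('pics/c1.png',cv2.resize(v,None,fx=6,fy=6,interpolation=2))
plan([*ray(f,(221,232),.104)[:2],.09],0)
E
```

```text
pad ((350.270263671875, 192.6216278076172), (64.44440460205078, 65.75959014892578), 80.53767395019531) [[0.6943, -0.0697], [0.7263, -0.2747], [0.524, -0.2925], [0.4946, -0.0933]] [ 0.6098 -0.1825]
0.208 -81.1
0.203 -175.0
0.201 98.4
0.201 6.7
lid ((226.01327514648438, 206.68701171875), (52.12065124511719, 46.76437759399414), 11.888657569885254) [[0.5105, 0.281], [0.6461, 0.2545], [0.6111, 0.1053], [0.4766, 0.135]] [0.5611 0.194 ]
0.138 -11.1
0.153 -103.2
0.138 167.5
0.15 76.9
(221, 232) [0.48  0.204 0.104]
(227, 203) [0.563 0.188 0.092]
(188, 214) [0.542 0.304 0.052]
(193, 230) [0.494 0.289 0.052]
(251, 243) [0.454 0.123 0.052]
(267, 207) [0.563 0.075 0.03 ]
shift cm [ 52.06 -65.35  16.78] turn -64.7 cur yaw y -64.7 j6 -0.037 g [ 0.2884 -0.6098  0.2569]
```

View pics/c1.png

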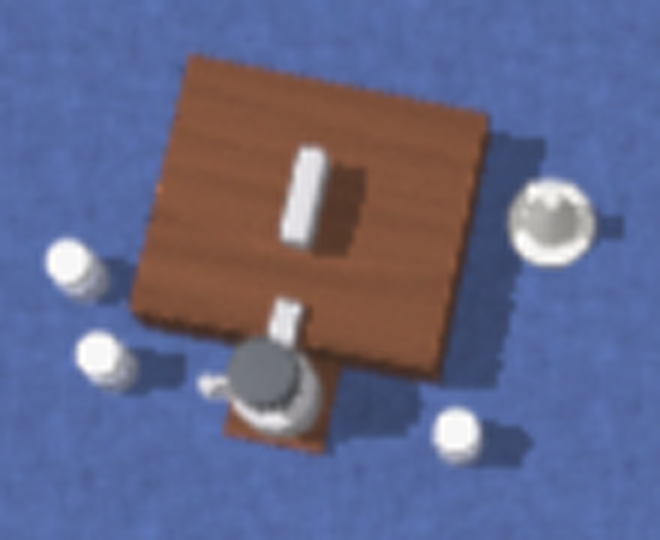

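The crop shows the tongue at (287,320), the knob top at (263,375) and the stop pin to its left at (212,385). The lid yaw is about -12°. I move above the knob without turning, which leaves the whole wrist range free for the twist.

```bash
python3 -m pendant '3.7 -4.65 0 0 -1;7.4 -9.3 0 0 -1;11.1 -13.95 0 0 -1;14.8 -18.6 0 0 -1;18.5 -23.2 0 0 -1'
python3 -m pendant '3.7 -4.65 0 0 -1;7.4 -9.3 0 0 -1;11.1 -13.95 0 0 -1;14.8 -18.6 0 0 -1;18.5 -23.2 0 0 -1'
python3 -m pendant '3.7 -4.65 0 0 -1;7.4 -9.3 0 0 -1;11.1 -13.95 2 0 -1;13 -17 5 0 -1;13 -17 5 0 -1'
python3 - <<'E'
from h import *
f=cam('wrist');cv2.imwrite('pics/w1.png',f['frame'])
s=env.observe();print(s['time'],s['position'].round(4),s['joint_pos'].round(3))
for X in([.476,.212,.104],[.561,.194,.092],[.476,.212,.064]):print(px(f,X).round(1))
E
```

```text
time: 0.82
position: [0.3567, -0.3194, 0.3026]
tcp_rot: [0.976, 0.219, 0.0, -0.0]
wrist_force: [1.3, -0.2, -0.1]
gripper_width: 0.088
grasp_force: 0.0
time: 1.45
position: [0.4247, -0.0307, 0.303]
tcp_rot: [0.976, 0.219, 0.001, 0.0]
wrist_force: [0.9, -0.5, -0.3]
gripper_width: 0.088
grasp_force: 0.0
time: 2.08
position: [0.4677, 0.1783, 0.2498]
tcp_rot: [0.975, 0.221, -0.003, 0.0]
wrist_force: [-1.3, -1.1, -0.0]
gripper_width: 0.088
grasp_force: 0.0
2.125 [0.4685 0.1772 0.2513] [ 0.312 -0.026  2.025 -0.     1.147  1.439]
[238.3 184.9]
[317.3  78.7]
[244.  175.5]
```

View pics/w1.png

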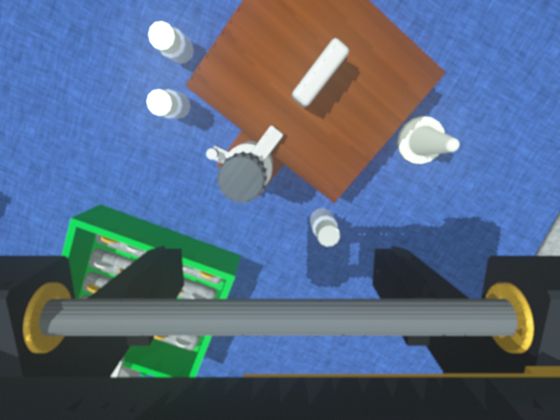

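The wrist view shows the knob top at (242,177), the pin top at (213,154), the handle top at about (321,70), the tongue end at (276,134), and the vials and cone clear of the knob.

```bash
python3 - <<'E'
from h import *
f=cam('wrist');g=cv2.cvtColor(f['frame'],6)
k=ray(f,(242,177),.104);p=ray(f,(213,154),.063);h=ray(f,(322,69),.092);t=ray(f,(276,134),.064)
print('knob',k.round(4),'pin',p.round(4),'handle',h.round(4),'tongue end',t.round(4))
ang=lambda a,b:np.degrees(np.arctan2(*(b-a)[1::-1])).round(1)
print('pin ang',ang(k,p),np.linalg.norm((p-k)[:2]),'tongue',ang(k,t),'k->h',ang(k,h))
a,b=ray(f,(301,98),.092),ray(f,(343,43),.092);print('handle yaw',ang(a,b),np.linalg.norm(b-a))
plan([*k[:2],.09],np.radians(-64.7))
E
```

```text
knob [0.4828 0.2108 0.104 ] pin [0.4818 0.2399 0.063 ] handle [0.569  0.1927 0.092 ] tongue end [0.5171 0.2018 0.064 ]
pin ang 92.0 0.02911510303735194 tongue -14.8 k->h -11.9
handle yaw -12.7 0.04312893509361999
shift cm [ 2.72 -2.51 11.74] turn 0.1 cur yaw y -64.6 j6 1.439 g [0.4691 0.1766 0.2075]
```

```bash
python3 -m pendant '1.3 -1.2 0 0 -1;2.7 -2.5 2 0 -1;2.7 -2.5 4 0 -1;2.7 -2.5 6 0 -1;2.7 -2.5 7 0 -0.4'
python3 -m pendant '0 0 2 0 -0.4;0 0 4 0 -0.4;0 0 4.7 0 -0.4;0 0 4.7 0 -0.4;0 0 4.7 0 -0.4'
python3 - <<'E'
from h import *
plan([.4828,.2108,.09],np.radians(-64.7))
f=cam('wrist');cv2.imwrite('pics/w2.png',f['frame'])
print(px(f,[.4828,.2108,.104]))
E
```

```text
time: 2.8
position: [0.4838, 0.2106, 0.1827]
tcp_rot: [0.976, 0.218, 0.0, -0.0]
wrist_force: [0.1, 0.3, -0.2]
gripper_width: 0.0802
grasp_force: 0.0
time: 3.42
position: [0.4841, 0.2111, 0.1368]
tcp_rot: [0.976, 0.219, 0.001, -0.0]
wrist_force: [-0.3, -0.3, 0.5]
gripper_width: 0.0619
grasp_force: 0.0
shift cm [-0.14 -0.03  0.18] turn 0.0 cur yaw y -64.7 j6 1.493 g [0.4841 0.2111 0.0918]
[276.32761687 301.90351658]
```

View pics/w2.png

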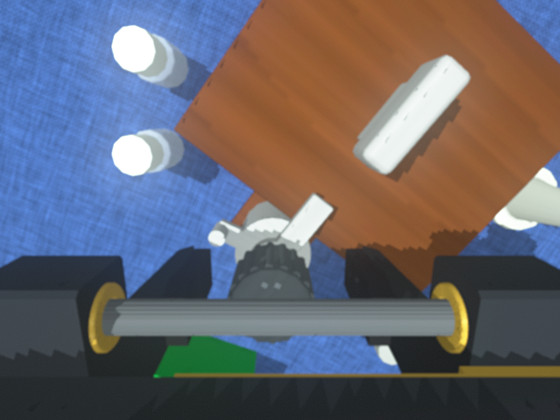

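The knob sits centred between the fingers (knob at about (271,290), pin at (218,235), tongue end at (320,203)). I close on it at 32 N.

```bash
python3 -m pendant '-0.1 0 0.2 0 0.2;-0.1 0 0.2 0 1;-0.1 0 0.2 0 1;-0.1 0 0.2 0 1;-0.1 0 0.2 0 1' 32
python3 -m pendant '0 0 0 0 1;0 0 0 0 1;0 0 0 0 1;0 0 0 0 1;0 0 0 0 1' 32
```

```text
time: 4.1
position: [0.4814, 0.2124, 0.1338]
tcp_rot: [0.976, 0.218, -0.001, -0.002]
wrist_force: [-3.7, 9.2, 1.4]
gripper_width: 0.0309
grasp_force: 32.0
time: 4.72
position: [0.4813, 0.2124, 0.1338]
tcp_rot: [0.976, 0.219, -0.001, -0.002]
wrist_force: [-3.6, 8.4, 1.1]
gripper_width: 0.0308
grasp_force: 32.0
```

```bash
python3 -m pendant '0 -0.15 0 -6 1;0 -0.15 0 -13 1;0 -0.15 0 -20 1;0 -0.15 0 -27 1;0 -0.15 0 -32 1' 32
python3 -m pendant '0 0 0 0 1;0 0 0 0 1;0 0 0 0 1;0 0 0 0 1;0 0 0 0 1' 32
python3 - <<'E'
from h import *
s=env.observe();print(s['wrist_torque'],s['joint_pos'][5])
plan([.4828,.2108,.09],0)
f=cam('wrist');cv2.imwrite('pics/w3.png',f['frame'])
E
```

```text
time: 5.35
position: [0.481, 0.2128, 0.134]
tcp_rot: [0.877, 0.481, -0.0, -0.001]
wrist_force: [-3.2, 4.3, 1.8]
gripper_width: 0.0309
grasp_force: 32.0
time: 5.98
position: [0.481, 0.2128, 0.134]
tcp_rot: [0.877, 0.48, -0.0, -0.001]
wrist_force: [-3.9, 4.7, 1.0]
gripper_width: 0.0308
grasp_force: 32.0
[0.6838443  0.72174481 0.21547518] 0.937009725513234
shift cm [-0.07  0.27 -0.1 ] turn -32.7 cur yaw y -32.7 j6 0.937 g [0.4809 0.2129 0.089 ]
```

View pics/w3.png

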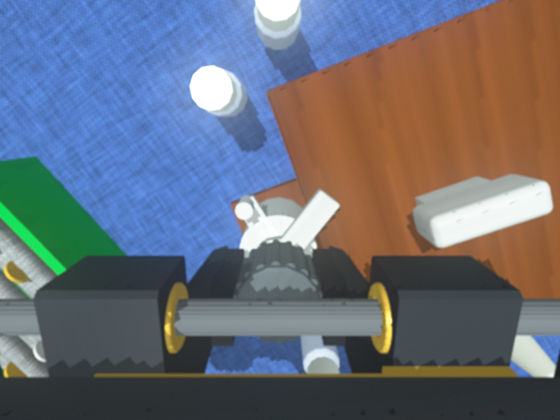

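The tongue (end at (320,203)) kept its place relative to the fingers, so it turned the full 32° (0.56 rad) and is past the breakaway point. The pin is at (245,208). I ease the grip to 6 N, null the side force, and turn on slowly.

```bash
python3 -m pendant '0 -0.1 0 0 1;0 -0.25 0 0 1;0 -0.25 0 0 1;0 -0.25 0 0 1;0 -0.25 0 0 1' 6
python3 -m pendant '0 0 0 -4 1;0 0 0 -8 1;0 0 0 -12 1;0 0 0 -16 1;0 0 0 -20 1' 6
python3 -m pendant '0 0 0 -4 1;0 0 0 -8 1;0 0 0 -12 1;0 0 0 -16 1;0 0 0 -20 1' 6
python3 - <<'E'
from h import *
s=env.observe();print(s['wrist_torque'],s['joint_pos'][5])
plan([.4828,.2108,.09],0)
f=cam('wrist');cv2.imwrite('pics/w4.png',f['frame'])
E
```

```text
time: 6.65
position: [0.4808, 0.2132, 0.1341]
tcp_rot: [0.878, 0.479, 0.001, 0.0]
wrist_force: [4.5, 0.2, -0.8]
gripper_width: 0.0318
grasp_force: 6.0
time: 7.28
position: [0.4806, 0.2133, 0.134]
tcp_rot: [0.78, 0.625, 0.001, 0.0]
wrist_force: [4.4, 0.8, -2.2]
gripper_width: 0.0314
grasp_force: 6.0
time: 7.9
position: [0.4803, 0.2133, 0.1339]
tcp_rot: [0.66, 0.751, 0.001, 0.0]
wrist_force: [2.6, 0.8, -1.2]
gripper_width: 0.0318
grasp_force: 6.0
[ 0.04182391 -0.64242816 -0.03500328] 0.2411514227621116
shift cm [-0.28  0.21 -0.11] turn 7.4 cur yaw y 7.4 j6 0.241 g [0.4803 0.2133 0.0889]
```

View pics/w4.png

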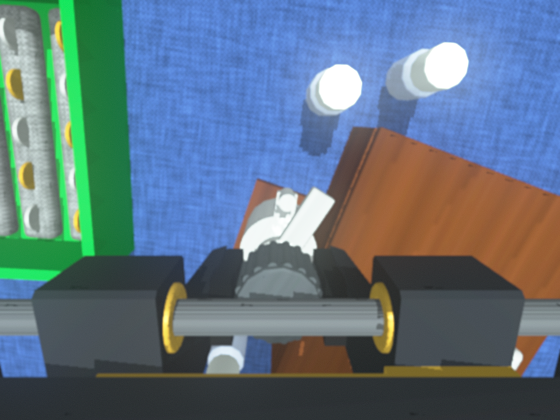

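The tongue end (322,197) is close to the pin (287,200). I turn on slowly until the torque shows slip.

```bash
python3 -m pendant '0 0 0 -3 1;0 0 0 -6 1;0 0 0 -9 1;0 0 0 -12 1;0 0 0 -14 1' 6
python3 -c "
from h import *
print(env.observe()['wrist_torque'])"
python3 -m pendant '0 0 0 -2 1;0 0 0 -4 1;0 0 0 -6 1;0 0 0 -8 1;0 0 0 -8 1' 6
python3 - <<'E'
from h import *
s=env.observe();print(s['wrist_torque'],s['joint_pos'][5])
plan([.4828,.2108,.09],0)
f=cam('wrist');cv2.imwrite('pics/w5.png',f['frame'][140:350,160:400])
E
```

```text
time: 8.57
position: [0.4802, 0.213, 0.134]
tcp_rot: [0.564, 0.826, 0.0, 0.0]
wrist_force: [4.8, -1.2, -1.1]
gripper_width: 0.0315
grasp_force: 6.0
[-0.23156185 -0.76917226 -0.13909781]
time: 9.2
position: [0.48, 0.2133, 0.134]
tcp_rot: [0.505, 0.863, 0.0, 0.0]
wrist_force: [5.6, -1.3, -0.6]
gripper_width: 0.0319
grasp_force: 6.0
[-0.09769534 -0.92622212 -0.10347777] -0.14198655694054904
shift cm [-0.36  0.12 -0.1 ] turn 29.4 cur yaw y 29.4 j6 -0.142 g [0.48   0.2133 0.089 ]
```

View pics/w5.png

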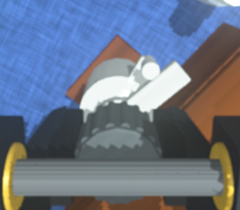

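The tongue lies against the pin (crop (150,67)) and the fingers have slipped slightly with a steady 0.1 N m, so the latch is at its stop. I release and rise.

```bash
python3 -m pendant '0 0 0 0 0;0 0 0 0 -0.3;0 0 0 0 -0.4;0 0 0 0 -0.4;0 0 -1 0 -0.4'
python3 -m pendant '0 0 -3 0 -0.4;0 0 -6 -8 -0.4;0 0 -9 -18 -0.4;0 0 -9 -28 -0.4;0 0 -9 -38 -0.4'
python3 -m pendant '0 0 0 -5 -0.4;0 0 0 -10 -0.4;0 0 0 -10 -0.4;0 0 0 -10 -0.4;0 0 0 -10 -0.4'
python3 - <<'E'
from h import *
f=cam('wrist');cv2.imwrite('pics/w6.png',f['frame'])
plan([.566,.194,.16],np.radians(77.5))
print(px(f,[.566,.194,.092]))
E
```

```text
time: 9.88
position: [0.4787, 0.2129, 0.1431]
tcp_rot: [0.505, 0.863, -0.001, -0.001]
wrist_force: [-0.2, 0.3, -0.2]
gripper_width: 0.0615
grasp_force: 0.0
time: 10.5
position: [0.48, 0.2133, 0.2354]
tcp_rot: [0.194, 0.981, 0.001, 0.001]
wrist_force: [-0.8, -0.1, 0.1]
gripper_width: 0.0616
grasp_force: 0.0
time: 11.12
position: [0.4796, 0.2131, 0.2339]
tcp_rot: [0.111, 0.994, 0.0, 0.0]
wrist_force: [-0.6, -0.5, 0.4]
gripper_width: 0.0613
grasp_force: 0.0
shift cm [-8.85  0.03  2.88] turn -0.2 cur yaw y 77.3 j6 -0.978 g [0.4796 0.2132 0.1888]
[278.75638798 332.77923454]
```

View pics/w6.png

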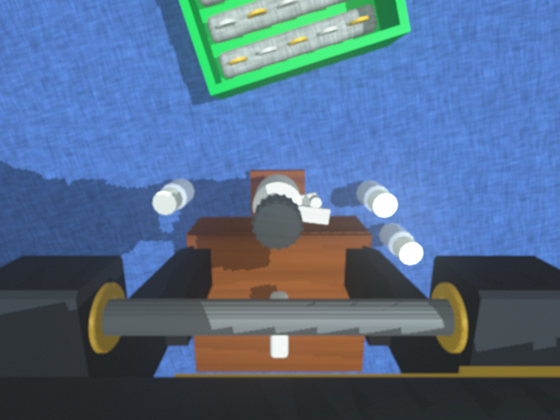

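The latch is still against the pin (tongue end (328,215), pin (314,201)). The handle is at column 279, as predicted. Moving over it at 8.8 cm along -x, then down.

```bash
python3 - <<'E'
from h import *
f=cam('wrist')
print(ray(f,(279,357),.092),'expected',np.array([.566,.194])+.023*np.array([np.cos(-.218),np.sin(-.218)]))
E
python3 -m pendant '-4 0 0 0 -0.4;-8.8 0 0 0 -0.4;-8.8 0 4 0 -0.4;-8.8 0 7 0 -0.4;-8.8 0 9 0 -0.4'
python3 -m pendant '0 0 0.9 0 -0.4;0 0 1.6 0 -0.4;0 0 1.6 0 -0.4;0 0 1.6 0 -0.4;0 0 1.6 0 -0.4'
python3 - <<'E'
from h import *
plan([.566,.194,.081],np.radians(77.5))
E
```

```text
[0.58673293 0.18957938 0.092     ] expected [0.58845563 0.18902562]
time: 11.85
position: [0.5648, 0.1935, 0.1418]
tcp_rot: [0.111, 0.994, -0.0, -0.001]
wrist_force: [0.5, 0.1, 0.2]
gripper_width: 0.0618
grasp_force: 0.0
time: 12.48
position: [0.5659, 0.194, 0.1286]
tcp_rot: [0.11, 0.994, 0.0, 0.001]
wrist_force: [-0.3, 0.0, -0.4]
gripper_width: 0.0619
grasp_force: 0.0
shift cm [ 0.   -0.    0.26] turn -0.2 cur yaw y 77.3 j6 -1.061 g [0.566  0.194  0.0836]
```

```bash
python3 -m pendant '0 0 0.2 0 0.2;0 0 0.2 0 0.6;0 0 0.2 0 1;0 0 0.2 0 1;0 0 0.2 0 1' 35
python3 -m pendant '0 0 0.2 0 1;0 0 0.2 0 1;0 0 0.2 0 1;0 0 0.2 0 1;0 0 0.2 0 1' 35
```

```text
time: 13.1
position: [0.5655, 0.1939, 0.1257]
tcp_rot: [0.111, 0.994, 0.0, 0.0]
wrist_force: [-0.1, 0.6, -0.8]
gripper_width: 0.014
grasp_force: 6.0
time: 13.72
position: [0.5655, 0.1939, 0.1257]
tcp_rot: [0.11, 0.994, 0.0, 0.0]
wrist_force: [-5.7, -1.4, 10.9]
gripper_width: 0.0134
grasp_force: 35.0
```

```bash
python3 -m pendant '0 0 -0.4 0 1;0 0 -0.9 0 1;0 0 -1.5 0 1;0 0 -2.2 0 1;0 0 -3.2 0 1'
python3 -m pendant '0 0 -1.5 0 1;0 0 -3 0 1;0 0 -4.5 0 1;0 0 -5.6 0 1;0 0 -6 0 1'
python3 - <<'E'
from h import *
plan([.6098,-.1825,.16],np.radians(97.6))
s=env.observe();print(s['wrist_force'],s['wrist_torque'])
f=cam('scene')
im=f['frame'];cv2.imwrite('pics/s2.png',im)
E
```

```text
time: 14.35
position: [0.5652, 0.1938, 0.1559]
tcp_rot: [0.111, 0.994, -0.0, -0.0]
wrist_force: [-1.0, -0.7, -2.9]
gripper_width: 0.0137
grasp_force: 35.0
time: 14.98
position: [0.5659, 0.1939, 0.217]
tcp_rot: [0.111, 0.994, 0.0, 0.001]
wrist_force: [0.8, -0.4, -3.4]
gripper_width: 0.0134
grasp_force: 35.0
shift cm [-12.54 -35.77   1.19] turn -20.3 cur yaw y 77.3 j6 -1.061 g [0.566 0.194 0.172]
[ 0.84149829 -0.40473386 -3.38871967] [ 0.01238928 -0.12960824  0.0241831 ]
```

View pics/s2.png

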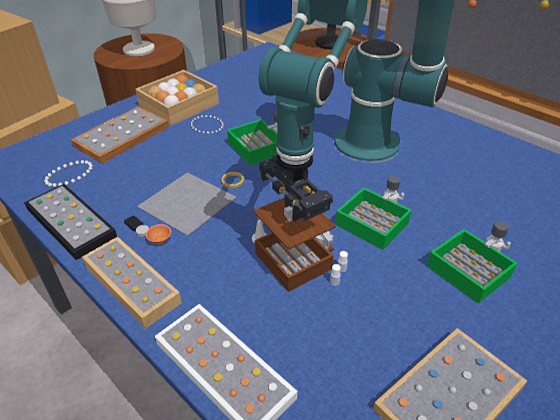

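The lid hangs level from the gripper, with the open case below and the vials and cone standing. I check the pad centre in this view, then carry the lid over.

```bash
python3 - <<'E'
from h import *
f=cam('scene');hsv=cv2.cvtColor(f['frame'],40)
m=np.zeros(hsv.shape[:2],'uint8');m[165:240,130:242]=(hsv[165:240,130:242,1]<70)*255
m=cv2.morphologyEx(m,cv2.MORPH_OPEN,np.ones((3,3)))
c=max(cv2.findContours(m,0,2)[0],key=cv2.contourArea)
P=np.array([ray(f,p[0],.005)[:2] for p in c],'float32')
print(cv2.minAreaRect(P))
E
python3 -m pendant '-1 -3 0 -2 1;-2.6 -7.2 0 -4 1;-4.1 -11.6 0 -7 1;-5.5 -15.8 0 -10 1;-6.9 -19.6 0 -10 1'
python3 - <<'E'
from h import *
plan([.6098,-.1825,.16],np.radians(97.6))
E
```

```text
((0.6104628443717957, -0.17857423424720764), (0.20113635063171387, 0.20246729254722595), 7.613624095916748)
time: 15.7
position: [0.5892, -0.0141, 0.2148]
tcp_rot: [0.023, 1.0, 0.0, -0.001]
wrist_force: [0.2, 0.3, -2.4]
gripper_width: 0.0133
grasp_force: 35.0
shift cm [ -2.86 -16.73   0.97] turn -10.3 cur yaw y 87.3 j6 -1.59 g [ 0.5891 -0.014   0.1698]
```

```bash
python3 -m pendant '-0.7 -4.2 0 -3 1;-1.4 -8.4 0 -6 1;-2.1 -12.6 0 -9 1;-2.7 -15.5 0 -10 1;-2.9 -16.5 0 -10 1'
python3 -m pendant '0 0 1.5 0 1;0 0 3.5 0 1;0 0 5.5 0 1;0 0 7.5 0 1;0 0 9 0 1'
python3 - <<'E'
from h import *
plan([.6101,-.1805,.051],np.radians(97.6))
f=cam('top');cv2.imwrite('pics/t2.png',cv2.resize(f['frame'][120:270,280:420],None,fx=4,fy=4))
E
```

```text
time: 16.32
position: [0.6106, -0.1803, 0.2147]
tcp_rot: [-0.063, 0.998, 0.0, -0.001]
wrist_force: [0.5, 0.5, -2.9]
gripper_width: 0.0134
grasp_force: 35.0
time: 16.95
position: [0.6102, -0.178, 0.1235]
tcp_rot: [-0.064, 0.998, 0.0, -0.001]
wrist_force: [-0.1, 0.1, -3.5]
gripper_width: 0.0138
grasp_force: 35.0
shift cm [ 0.03 -0.25  2.75] turn -0.3 cur yaw y 97.3 j6 -2.022 g [ 0.6101 -0.178   0.0785]
```

View pics/t2.png

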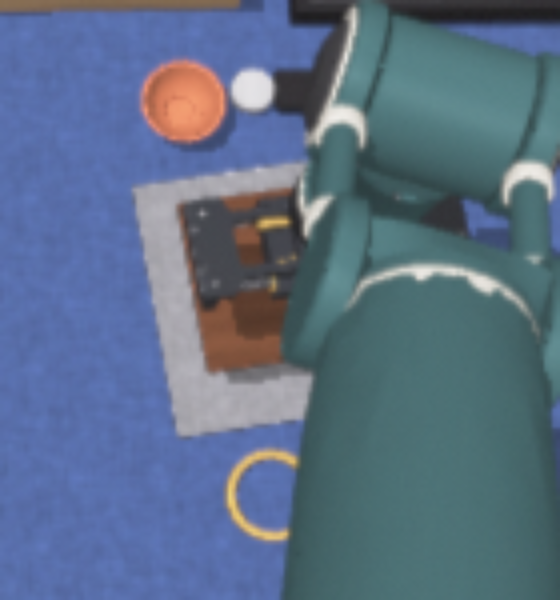

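The lid is aligned with the pad and nearly centred; the bowl, loupe and bangle are clear. I lower it slowly.

```bash
python3 -m pendant '0 -0.2 0.8 0 1;0 -0.2 1.5 0 1;0 -0.2 2.1 0 1;0 -0.2 2.5 0 1;0 -0.2 2.7 0 1'
python3 -m pendant '0 0 0.1 0 1;0 0 0.2 0 1;0 0 0.3 0 1;0 0 0.35 0 1;0 0 0.4 0 1'
python3 -m pendant '0 0 0.05 0 1;0 0 0.1 0 1;0 0 0.1 0 1;0 0 0.1 0 1;0 0 0.1 0 1'
```

```text
time: 17.62
position: [0.6112, -0.1807, 0.0986]
tcp_rot: [-0.064, 0.998, -0.0, 0.0]
wrist_force: [0.6, 0.2, -2.3]
gripper_width: 0.0138
grasp_force: 35.0
time: 18.25
position: [0.6112, -0.1807, 0.0947]
tcp_rot: [-0.064, 0.998, -0.0, 0.0]
wrist_force: [-0.3, -0.5, -2.2]
gripper_width: 0.0134
grasp_force: 35.0
time: 18.88
position: [0.6112, -0.1807, 0.0937]
tcp_rot: [-0.064, 0.998, -0.0, 0.0]
wrist_force: [-0.3, -0.7, -3.5]
gripper_width: 0.0137
grasp_force: 35.0
```

```bash
python3 -m pendant '0 0 0.05 0 1;0 0 0.1 0 1;0 0 0.15 0 1;0 0 0.2 0 1;0 0 0.2 0 1'
python3 -m pendant '0 0 0.02 0 1;0 0 0.05 0 1;0 0 0.08 0 1;0 0 0.1 0 1;0 0 0.1 0 1'
```

```text
time: 19.5
position: [0.6111, -0.1807, 0.0916]
tcp_rot: [-0.064, 0.998, 0.0, -0.0]
wrist_force: [-0.3, 0.2, -2.6]
gripper_width: 0.0136
grasp_force: 35.0
time: 20.12
position: [0.6112, -0.1807, 0.0907]
tcp_rot: [-0.064, 0.998, 0.0, 0.0]
wrist_force: [0.2, 0.3, -2.3]
gripper_width: 0.0133
grasp_force: 35.0
```

```bash
python3 -m pendant '0 0 0.03 0 1;0 0 0.05 0 1;0 0 0.08 0 1;0 0 0.1 0 1;0 0 0.1 0 1'
```

```text
time: 20.75
position: [0.6112, -0.1807, 0.0907]
tcp_rot: [-0.064, 0.998, 0.0, -0.0]
wrist_force: [-3.6, 2.2, 4.9]
gripper_width: 0.0139
grasp_force: 35.0
```

The lid is resting on the pad: the force reversed and the height stopped at the expected value. I release gently, rise, and move clear to look.

```bash
python3 -m pendant '0 0 0 0 1;0 0 0 0 1;0 0 0 0 0.65;0 0 0 0 0.4;0 0 0 0 0' 5
python3 -m pendant '0 0 0 0 -0.4;0 0 -0.5 0 -0.4;0 0 -2 0 -0.4;0 0 -5 0 -0.4;0 0 -9 0 -0.4'
python3 -m pendant '2 0 -4 0 -0.4;5 0 -8 0 -0.4;8 0 -10 0 -0.4;11 0 -10 0 -0.4;14 0 -10 0 -0.4'
python3 -m pendant '0 -5 0 0 -0.4;0 -10 0 0 -0.4;0 -15 0 0 -0.4;0 -20 0 0 -0.4;0 -25 0 0 -0.4'
python3 - <<'E'
from h import *
f=cam('top');im=f['frame'];cv2.imwrite('pics/t3.png',cv2.resize(im[120:300,160:420],None,fx=3,fy=3))
hsv=cv2.cvtColor(im,40)
m=np.zeros(hsv.shape[:2],'uint8');m[160:228,312:390]=((hsv[160:228,312:390,0]<15)&(hsv[160:228,312:390,1]>90))*255
c=max(cv2.findContours(m,0,2)[0],key=cv2.contourArea)
P=np.array([ray(f,p[0],.021)[:2] for p in c],'float32');print(cv2.minAreaRect(P))
E
```

```text
time: 21.38
position: [0.6113, -0.1808, 0.0896]
tcp_rot: [-0.064, 0.998, -0.0, 0.0]
wrist_force: [0.7, 0.6, 0.3]
gripper_width: 0.0337
grasp_force: 0.0
time: 22.0
position: [0.6107, -0.1805, 0.1807]
tcp_rot: [-0.064, 0.998, 0.0, -0.001]
wrist_force: [0.3, 0.7, -0.9]
gripper_width: 0.0621
grasp_force: 0.0
time: 22.62
position: [0.4717, -0.1987, 0.2818]
tcp_rot: [-0.064, 0.998, -0.001, 0.001]
wrist_force: [-0.0, -0.1, 0.3]
gripper_width: 0.0611
grasp_force: 0.0
time: 23.25
position: [0.5043, -0.4482, 0.2813]
tcp_rot: [-0.064, 0.998, -0.001, 0.001]
wrist_force: [-0.0, 0.4, 0.7]
gripper_width: 0.0617
grasp_force: 0.0
((0.6121018528938293, -0.18158726394176483), (0.12754766643047333, 0.14815197885036469), 7.445775985717773)
```

View pics/t3.png

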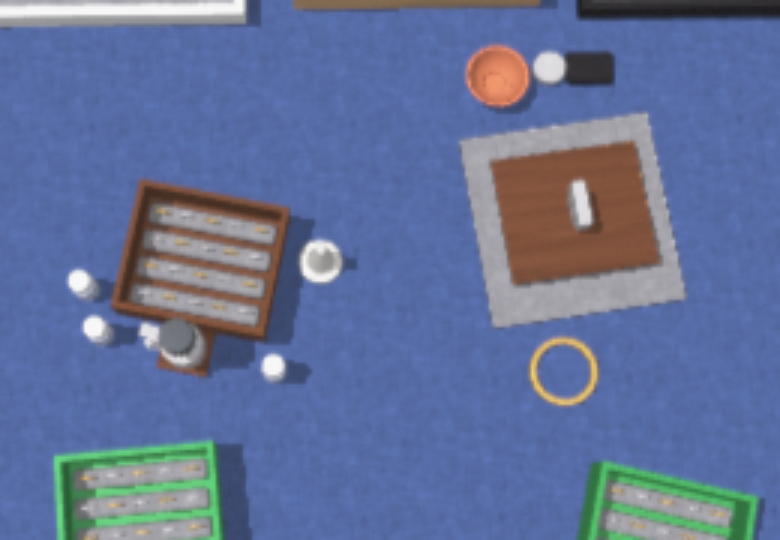

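The lid is flat and centred on the pad, the latch is at its stop, and the bystanders are where they started. Handing in.

```bash
python3 -c "
from bench import env
print(env.sign_off())"
```

```text
the job is handed in; nothing more can be done
None
```

The job is handed in: I broke the latch loose and turned it lightly to its stop pin. The lid lies flat and right way up on the felt pad, within about 3 mm of its middle, and nothing else was moved. It took about 23 s.

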